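Mount the job card and hold a spring clip open over its edge

TASK

Push the yellow job card's sleeve fully down onto the steel spigot of the white fixture and let go of it. Then take the red spring clip by its handles, squeeze it open and hold it gaping over the card's top edge, jaws pointing down with one well below the edge on each side and nothing of the clip touching the card, ready for a sheet to be slipped in. Finish while still holding the clip open there, and leave the other things on the bench where they are.

Things in the scene. Friction and masses are not known exactly. Their poses are not given: they have to be found in the camera images.
- card_grip (a point): Centre of the job card's black grip block (24 mm along x, 30 mm along y, 34 mm high), 95 mm above the sleeve's underside. z up the sleeve's axis, x square to the card's faces, y along the card. The card's straight top edge lies 17 mm below this point. Both halves are alike; either wing's edge will do for the clip, clip centre 38 to 65 mm from the axis.
- card_foot (a point): Centre of the open underside of the card's aluminium sleeve, on its axis, 95 mm below card_grip. Sleeve 36 mm outside, bore 24 mm, bore 60 mm deep.
- card: Job card, loose, 140 g, starts standing upright on its sleeve on the bench; origin at card_foot, axes as card_grip. From the sleeve a yellow plastic wing goes out each way along y: 4 mm thick (x -2 to 2 mm), reaching from the sleeve to 85 mm from the axis, top edge 78 mm and lower edge 10 mm above the origin.
- spigot_foot (a point): White fixture, fixed: block 100 x 100 x 25 mm high with an upright round steel spigot in its middle, 21 mm in diameter, 42 mm tall, the top 6 mm tapered to 13 mm. This point is the spigot's root, centre of the block's top face; z up. The sleeve is home when its underside rests on the block (card_foot here).
- clip_pivot (a point): Middle of the clip's hinge pin (14 mm thick, along y), 42 mm above the jaw tips. The handles above it end in two round bars, 13 mm thick and 40 mm long along y, centres 36 mm above the pin at x = -18 and 18 mm: 49 mm over the outsides closed, 28 mm fully open. Axes are lever A's, jaw on the -x side; this lever tilts by half the joint angle when the clip opens squarely.
- clip: Red spring clip, loose, 80 g, 40 mm wide along y, 85 mm high, starts standing upright on its closed black jaws on the bench, handles up. Origin between the closed jaw tips, axes as clip_pivot. Squeezing the bars together along x opens the jaws; the spring resists with about 5 N at each bar at first, 11 N fully open, where a stop is met; the pin then sinks 3 mm below the bars.
- jaw_a (a point): Inner lower corner of lever A's jaw, half-way along its 40 mm width (y). The jaw foot is 14 mm thick outward and 10 mm high.
- jaw_b (a point): The same on the other lever, B; 2 mm from jaw_a when closed, about 25 mm from it when fully open.
- clip_arm (a joint): Angle between the clip's levers: 0 closed, 0.55 rad fully open (the stop). About 0.45 rad gives 20 mm between the jaw tips.
- tape: Bystander: yellow tape roll, 72 mm across, 24 mm high, lying flat; origin centre of underside.
- glue: Bystander: white bottle with red cap, 42 mm across, 100 mm high; origin centre of underside.
- driver: Bystander: screwdriver lying on the bench, about 190 mm long along its x.
- grip_part: Bystander: black moulded bar, 30 x 150 x 26 mm, long along y; origin centre of underside.
- cup: Bystander: grey cup, 72 mm across, 85 mm high; origin centre of underside.
- spacer: Bystander: white block, 60 x 50 x 30 mm; origin centre of underside.

How it is judged:
On the way, in this order (a step that is already met when the one before it is completed fails the run):
1. the card's sleeve is fully home on the spigot, upright, and let go (z of card_foot in the frame of spigot_foot below 0.003 m and horizontal distance between card_foot and spigot_foot below 0.004 m and angle between card_grip's own z axis and vertical below 0.1 rad and contact force between the fingers and card below 0.1 N), for 0.2 s.
2. the clip is lifted in the fingers and squeezed open (value of joint clip_arm above 0.35 rad and height (world z) of each of jaw_a, jaw_b above 0.05 m and contact force between the fingers and clip above 2 N), for 0.2 s.
At the end, for the whole second after the job is handed in: Sleeve home on the spigot (3 mm down, 4 mm sideways, upright to 0.1 rad), let go; clip held still in the fingers, open over 0.35 rad, a jaw tip on each side of the card, 4 mm or more from its middle plane, 7 mm or more below the top edge, within 75 mm of the axis, no contact with the card (all of step 1 and all of step 2 and contact force between clip and card below 0.3 N and ((x of jaw_a in the frame of card_grip below -0.004 m and x of jaw_b in the frame of card_grip above 0.004 m) or (x of jaw_b in the frame of card_grip below -0.004 m and x of jaw_a in the frame of card_grip above 0.004 m)) and z of each of jaw_a, jaw_b in the frame of card_grip below -0.024 m and y of jaw_a in the frame of card_grip between -0.075 and 0.075 m and y of jaw_b in the frame of card_grip between -0.075 and 0.075 m and linear speed of clip below 0.03 m/s); the arm keeps its last pose, push and grip.
It fails at once if a bystander was moved more than 30 mm (distance of any of tape, glue, driver, grip_part, cup, spacer from where it was at the start of the episode above 0.03 m).
It also fails if it takes over 58 s, if anything falls off the work surface, if the arm or the gripper's body presses on something with over 40 N, if the wrist force passes 120 N, or if a joint passes its speed limit or range.

ROBOT

A 6-joint arm with a two-finger parallel gripper is mounted at the origin on the work surface. World frame = base frame: x ahead of the robot, y to its left, z up, the work surface at z = 0. Lengths are in m, angles in rad, forces in N, time in s.
With the tool pointing down it reaches from about 0.325 to 0.9 m from the base axis. Payload 6.1 kg.
Tool frame: the origin (TCP) lies between the finger pads; the fingertips stand 17 mm ahead of it and the grasp point (between the pads) lies 2 mm behind it (r.tip_extent is the distance from the TCP to the fingertips, in m); z points along the fingers, x is the direction in which the jaws open and shut, and the axes are right-handed (so a half turn about z gives the same grasp; the last joint's range is limited). The gripper opens to 85 mm and grips with 20 to 120 N. Pads are 22 mm wide; open, the fingers measure 114 mm over their backs; the gripper's body (76 mm by 85 mm) begins 54 mm behind the grasp point. The pads swing forward as they close: fully open they stand 13 mm farther back than shut.
Start: joints at [-1.317, 0.22, 1.526, -0, 1.395, -0.126], TCP at [0.232, -0.58, 0.248] pointing down, gripper open.
Joint ranges: [-2.98, 2.98], [-0.91, 2.08], [0.09, 2.57], [-1.24, 4.39], [0.2, 2.65], [-2.68, 2.68]. Speed limits (rad/s): [2.57, 2.57, 3.01, 3.14, 3.14, 3.14].

INTERFACE

Orientations are given as a 3x3 rotation matrix whose columns are the frame's x, y, z axes.
In Python, from rig import monitor, vision, r, finder gives the robot as it stands. The module is installed in compiled form; this text tells all that it offers.
- The arm moves only by the shell command python3 -m jog 'ROWS' [FORCE]. ROWS is JSON, a list of rows, each a list of 7 numbers: the finger opening in mm, from 0 to 85.4, then the shift along the world's x, y, z in units of 40 mm (1.0 is 40 mm), then the turn, a rotation vector about the world's x, y, z in degrees. In form: [[claw, dx, dy, dz, wx, wy, wz], ...]. A call has 1 to 12 rows; each row shifts and turns the pose as measured when the row begins; what a row does not reach is not made up. A row lasts 1/12 s, in which the tool goes at most 41.7 mm and 7.16 degrees, less where a joint would pass 70% of its speed; a pose out of reach is approached as far as the arm can. A call is refused whole if a number of a shift passes 1 or a number of a turn 7.16, either way. A call with a gripper value outside its range is refused whole. The fingers move at their own pace and stop on an object; FORCE is the grip in N (left out, the last holds). Time passes only in rows, so rows that do not move let the fingers close. It gives the time, the measured TCP pose, the force and the opening at its end, in the units of the state.
- monitor.get_state(): the state, without advancing time (a new reading comes with each control period).
- vision.snapshot(name): name is "scene" or "top" or "wrist"; returns the picture (384x512x3 uint8, red, green, blue); there is no depth.
- vision.camera_info(name): a dict with "K" (3x3 intrinsics, pixels), "k1" (the pictures are not rectified: a ray, as slopes to the right and down, at radius r is drawn at 1 + k1 r^2 times it, then the intrinsics apply), "world_to_cam" (4x4, takes a point from world to camera coordinates). Camera axes: x right, y down, z forward; pixel columns grow to the right and rows downward; lengths in m; the calibration is good to about 2 mm. A picture is of the moment at which its call begins: read the wrist's pose just before it. camera_info takes no time and is no camera call; for the wrist camera it gives the pose at the moment of the call.
- r.hand_in(): hands the job in, once; it reports no verdict.
Trained networks look in the newest picture that a camera, given by its name, has taken for a name from the list of things; names that differ only in an ending like _2 or _b are one class to them, and where a whole thing is asked for, a point or a joint stands for the part that bears it (a point fixed in the world has none). Each returns a list of dicts, best first, with "conf" (0 to 1); they miss things now and then, are a little off and sometimes report something else, mostly with a low value. They report only what shows in the picture. A call takes as long as a camera call.
- finder.outline_of(camera, target): "mask" (384x512 bool, what is visible of it).
- finder.spot_point(camera, target): "point" ([x, y, z] in m, in world coordinates, good to about 4 mm: a listed point, or the origin of a listed thing).
The state is a dict: "t": time; "joints": joint angles; "qd": joint speeds; "effort": joint torques, N m; "tcp_pos": TCP position; "eef_rot": TCP orientation; "ft_force": force on the tool from outside, world axes, zero at the start; "moment": the same for the moment, N m; "finger_gap": finger opening in m.
Only numpy, scipy, OpenCV 4.12 (cv2) and the standard library are available. Lean on these libraries where they do the work, as an engineer would, in place of code of your own. Each camera call takes 0.05 s, during which the arm holds its last target. There are 200 camera calls.

## Working session

There is one attempt and no reset: what is moved stays moved. The work goes in short steps, Python scripts to look and compute and a shell command to move; the robot and the scene stay as the last step left them, time stands still between calls to the robot, and variables do not carry over. Pictures are saved under pics/ and viewed, about 8 in all and at most 12, crops included, and the job is handed in when it is done.

```bash
mkdir -p pics; cat > h.py <<'E'
import numpy as np, cv2
from rig import monitor, vision, r, finder
def pts(cam, names):
    for n in names:
        o=finder.spot_point(cam,n)
        print(cam,n,[(np.round(d["point"],4).tolist(),round(d["conf"],2)) for d in o[:2]])
def save(cam,name):
    im=vision.snapshot(cam); cv2.imwrite(f"pics/{name}.png",im[:,:,::-1]); return im
def st():
    s=monitor.get_state(); print("t",round(s["t"],2),"tcp",np.round(s["tcp_pos"],4),"F",np.round(s["ft_force"],1),"gap",round(s["finger_gap"],4)); print(np.round(s["eef_rot"],3).tolist()); return s
def proj(cam,P,ci=None):
    ci=ci or vision.camera_info(cam); P=np.atleast_2d(P); M=np.array(ci["world_to_cam"]); c=P@M[:3,:3].T+M[:3,3]
    xy=c[:,:2]/c[:,2:]; xy=xy*(1+ci["k1"]*(xy**2).sum(1,keepdims=True)); K=np.array(ci["K"]); return xy@K[:2,:2].T+K[:2,2]
def ray(cam,uv,z,ci=None):
    "pixel -> world point on plane z"
    ci=ci or vision.camera_info(cam); K=np.array(ci["K"]); M=np.array(ci["world_to_cam"])
    d=(np.array(uv,float)-K[:2,2])/np.array([K[0,0],K[1,1]]); x=d.copy()
    for _ in range(20): x=d/(1+ci["k1"]*(x@x))
    R,t=M[:3,:3],M[:3,3]; o=-R.T@t; v=R.T@np.array([*x,1]); return o+v*(z-o[2])/v[2]
E
python3 - <<'E'
from h import *
st()
N=["card_grip","card_foot","spigot_foot","clip_pivot","clip","jaw_a","jaw_b","tape","glue","driver","grip_part","cup","spacer"]
a=save("top","top0"); pts("top",N)
b=save("scene","scene0"); pts("scene",N[:7])
E
```

```text
t 0.0 tcp [ 0.2316 -0.5799  0.2472] F [ 0.5  0.1 -0.1] gap 0.0858
[[0.371, -0.929, -0.001], [-0.929, -0.371, 0.002], [-0.002, -0.0, -1.0]]
top card_grip [([0.5844, -0.2987, 0.094], 0.8), ([0.5555, 0.249, 0.0401], 0.25)]
top card_foot [([0.5861, -0.296, 0.0013], 0.66), ([0.7309, 0.2567, -0.0002], 0.54)]
top spigot_foot [([0.5653, -0.0574, 0.0249], 0.65)]
top clip_pivot [([0.5564, 0.2472, 0.0422], 0.63)]
top clip [([0.5546, 0.2484, 0.0012], 0.56)]
top jaw_a [([0.5525, 0.2511, 0.001], 0.75), ([0.5522, 0.2495, 0.0005], 0.63)]
top jaw_b [([0.5525, 0.2511, 0.001], 0.75), ([0.5522, 0.2495, 0.0005], 0.63)]
top tape [([0.7286, 0.1087, -0.001], 0.7)]
top glue [([0.7055, -0.1047, 0.0002], 0.63)]
top driver [([0.3868, -0.0111, 0.0022], 0.69), ([0.5898, -0.2982, -0.0022], 0.49)]
top grip_part [([0.7311, 0.2548, -0.0007], 0.96), ([0.5857, -0.3003, 0.0933], 0.22)]
top cup [([0.7171, -0.2791, 0.0], 0.66)]
top spacer [([0.3593, 0.1685, 0.0025], 0.6)]
scene card_grip [([0.5866, -0.2945, 0.0929], 0.84)]
scene card_foot [([0.5848, -0.2979, -0.0044], 0.97)]
scene spigot_foot [([0.5688, -0.0584, 0.0252], 0.82), ([0.7192, -0.2814, 0.0033], 0.66)]
scene clip_pivot [([0.56, 0.246, 0.043], 0.95)]
scene clip [([0.5561, 0.2471, 0.0001], 0.85)]
scene jaw_a [([0.5564, 0.249, 0.0008], 0.88), ([0.556, 0.2456, -0.0003], 0.57)]
scene jaw_b [([0.5564, 0.249, 0.0008], 0.88), ([0.556, 0.2456, -0.0003], 0.57)]
```

View pics/top0.png

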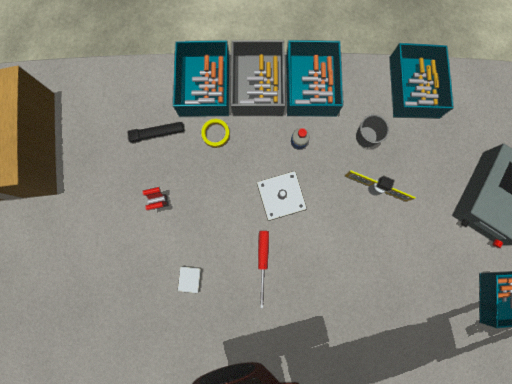

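View pics/scene0.png

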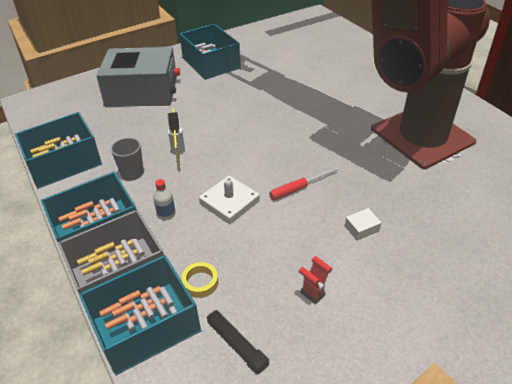

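The top view shows the card at about (384,185), with wing ends at (348,172) and (413,198). The fixture is at (282,195) and the clip at (155,199), with its bars running roughly left to right. The scene view agrees, and nothing crowds the fixture. Next I'll get the yaws.

```bash
cat >> h.py <<'E'
def axis(cam,n,z):
    im=vision.snapshot(cam); o=finder.outline_of(cam,n)
    if not o: print(n,"none"); return
    m=o[0]["mask"]; v,u=np.nonzero(m); ci=vision.camera_info(cam)
    h=cv2.convexHull(np.c_[u,v].astype(np.int32))[:,0]
    W=np.array([ray(cam,p,z,ci)[:2] for p in np.c_[u,v][::max(1,len(u)//400)]])
    c=W.mean(0); w,V=np.linalg.eigh(np.cov(W.T)); d=V[:,1]
    print(cam,n,o[0]["conf"],len(u),"c",np.round(c,4),"dir",np.round(d,3),"deg",round(np.degrees(np.arctan2(d[1],d[0])),1),"sd",np.round(w**.5,4)); return m
E
python3 - <<'E'
from h import *
axis("top","card",.078); 
m=axis("top","clip",.078)
for uv in [(348,172),(413,198)]: print(ray("top",uv,.078))
im=vision.snapshot("top")
# clip red bars
crop=im[180:220,130:180]; 
cv2.imwrite("pics/c1.png",np.hstack([cv2.resize(crop,None,fx=8,fy=8,interpolation=cv2.INTER_CUBIC),cv2.resize(im[160:210,340:420],None,fx=5,fy=6.4,interpolation=cv2.INTER_CUBIC)])[:,:,::-1])
E
```

```text
top card 0.73 793 c [ 0.5825 -0.29  ] dir [0.353 0.936] deg 69.3 sd [0.0105 0.0427]
top clip 0.81 419 c [0.5533 0.2429] dir [0.5   0.866] deg 60.0 sd [0.0135 0.0156]
[ 0.61488133 -0.21466801  0.078     ]
[ 0.5524146  -0.37141399  0.078     ]
```

View pics/c1.png

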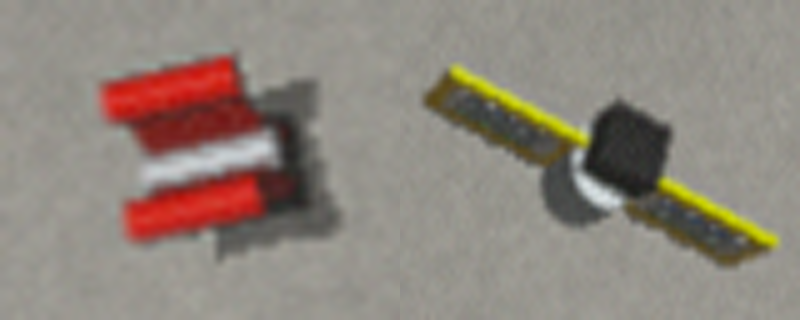

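The clip's bars run along about 103° and the card's wings along about 68°. The gripper is already aligned with the card's y axis, so I'll grip the block across its 30 mm. First I'll move above it.

```bash
python3 -m jog '[[85,0.74,0.59,0,0,0,0],[85,0.74,0.59,0,0,0,0],[85,0.74,0.59,0,0,0,0],[85,0.74,0.59,0,0,0,0],[85,0.74,0.59,0,0,0,0],[85,0.74,0.59,0,0,0,0],[85,0.74,0.59,0,0,0,0],[85,0.74,0.59,0,0,0,0],[85,0.74,0.59,0,0,0,0],[85,0.74,0.59,0,0,0,0],[85,0.74,0.59,0,0,0,0],[85,0.74,0.59,0,0,0,0]]' 40
python3 - <<'E'
from h import *
st(); save("wrist","w1"); pts("wrist",["card_grip","card_foot"]); axis("wrist","card",.078)
E
```

```text
t: 2.35
tcp_pos: [0.5931, -0.2887, 0.2496]
eef_rot: [[0.357, -0.934, -0.0], [-0.934, -0.357, -0.005], [0.005, 0.002, -1.0]]
ft_force: [-0.1, -1.0, -0.4]
finger_gap: 0.0855
t 2.35 tcp [ 0.5931 -0.2887  0.2496] F [-0.1 -1.  -0.4] gap 0.0855
[[0.357, -0.934, -0.0], [-0.934, -0.357, -0.005], [0.005, 0.002, -1.0]]
wrist card_grip [([0.585, -0.2973, 0.0963], 0.64)]
wrist card_foot [([0.5869, -0.2955, -0.004], 0.69)]
wrist card 0.82 3157 c [ 0.5878 -0.2969] dir [0.416 0.909] deg 65.4 sd [0.0089 0.0388]
```

View pics/w1.png

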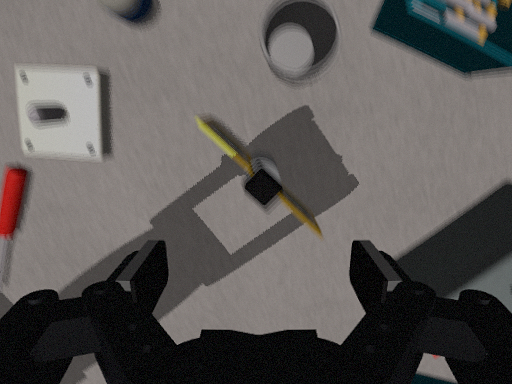

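The card's wings run diagonally in the wrist view, from (198,120) to (320,233), and its block is at (263,187). So my alignment was mirrored: the tool has to turn about +47° to straddle the 24 mm faces.

```bash
python3 - <<'E'
from h import *
a,b=ray("wrist",(200,122),.078),ray("wrist",(319,231),.078); d=a-b; print(a,b,np.linalg.norm(d),(a+b)/2,np.degrees(np.arctan2(d[1],d[0])))
print(ray("wrist",(263,187),.112))
E
python3 -m jog '[[85,-0.1,-0.1,-0.25,0,0,7],[85,-0.1,-0.1,-0.25,0,0,7],[85,0,0,-0.25,0,0,7],[85,0,0,-0.25,0,0,7],[85,0,0,0,0,0,7],[85,0,0,0,0,0,7],[85,0,0,0,0,0,5],[85,0,0,0,0,0,0]]'
python3 - <<'E'
from h import *
st(); im=save("wrist","w2"); pts("wrist",["card_grip","card_foot"]); axis("wrist","card",.078)
E
```

```text
[ 0.62019926 -0.22104175  0.078     ] [ 0.55911001 -0.36986049  0.078     ] 0.16086924653906487 [ 0.58965463 -0.29545112  0.078     ] 67.68212847533441
[ 0.59068161 -0.29495909  0.112     ]
t: 3.27
tcp_pos: [0.5728, -0.3105, 0.2082]
eef_rot: [[0.933, -0.359, 0.003], [-0.359, -0.933, -0.004], [0.004, 0.003, -1.0]]
ft_force: [0.3, 0.3, 0.8]
finger_gap: 0.085
t 3.27 tcp [ 0.5728 -0.3105  0.2082] F [0.3 0.3 0.8] gap 0.085
[[0.933, -0.359, 0.003], [-0.359, -0.933, -0.004], [0.004, 0.003, -1.0]]
wrist card_grip [([0.5862, -0.2968, 0.0962], 0.89), ([0.5873, -0.2944, -0.0021], 0.17)]
wrist card_foot [([0.5873, -0.2953, -0.0028], 0.56)]
wrist card 0.6 2936 c [ 0.5874 -0.2935] dir [0.37  0.929] deg 68.3 sd [0.0073 0.0337]
```

View pics/w2.png

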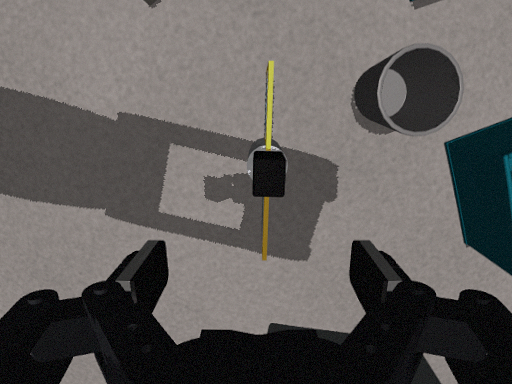

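The card is now square to the jaws, with the block at (269,174). I'll centre on it, descend and grip.

```bash
python3 -m jog '[[85,0.36,0.37,-0.3,0,0,-0.7],[85,0,0,-0.5,0,0,0],[85,0,0,-0.5,0,0,0],[85,0,0,-0.5,0,0,0],[85,0,0,-0.4,0,0,0],[85,0,0,-0.1,0,0,0],[85,0,0,0,0,0,0]]'
python3 - <<'E'
from h import *
st(); im=save("wrist","w3"); pts("wrist",["card_grip"])
E
```

```text
t: 4.1
tcp_pos: [0.5909, -0.2949, 0.1172]
eef_rot: [[0.924, -0.383, 0.01], [-0.383, -0.924, -0.009], [0.013, 0.004, -1.0]]
ft_force: [0.9, -0.0, -0.0]
finger_gap: 0.0847
t 4.1 tcp [ 0.5909 -0.2949  0.1172] F [ 0.9 -0.  -0. ] gap 0.0847
[[0.924, -0.383, 0.01], [-0.383, -0.924, -0.009], [0.013, 0.004, -1.0]]
wrist card_grip [([0.585, -0.299, 0.0973], 0.84)]
```

```bash
python3 -m jog '[[85,-0.1,-0.04,-0.3,0,0,0],[85,0,0,-0.25,0,0,0],[85,0,0,0,0,0,0],[20,0,0,0,0,0,0],[15,0,0,0,0,0,0],[15,0,0,0,0,0,0],[15,0,0,0,0,0,0],[15,0,0,0,0,0,0],[15,0,0,0,0,0,0],[15,0,0,0,0,0,0]]' 40
python3 - <<'E'
from h import *
st()
E
```

```text
t: 5.03
tcp_pos: [0.5898, -0.2993, 0.1006]
eef_rot: [[0.923, -0.384, 0.019], [-0.384, -0.923, -0.015], [0.023, 0.006, -1.0]]
ft_force: [0.5, -0.3, -1.7]
finger_gap: 0.0234
t 5.03 tcp [ 0.5898 -0.2993  0.1006] F [ 0.5 -0.3 -1.7] gap 0.0234
[[0.923, -0.384, 0.019], [-0.384, -0.923, -0.015], [0.023, 0.006, -1.0]]
```

```bash
python3 -m jog '[[15,0,0,0.4,0,0,0],[15,0,0,0.6,0,0,0],[15,0,0,0.7,0,0,0],[15,0,0,0.6,0,0,0],[15,-0.1,0.7,0.1,0,0,0],[15,-0.1,0.9,0,0,0,0],[15,-0.1,0.9,0,0,0,0],[15,-0.1,0.9,0,0,0,0],[15,-0.1,0.9,0,0,0,0],[15,-0.05,0.9,0,0,0,0],[15,0,0.4,0,0,0,0],[15,0,0,0,0,0,0]]'
python3 - <<'E'
from h import *
st(); save("wrist","w4"); pts("wrist",["card_grip","spigot_foot"]);save("top","t4"); pts("top",["card_grip","card_foot","spigot_foot"]);b=save("scene","s4");pts("scene",["card_grip","card_foot","spigot_foot"])
cv2.imwrite("pics/s4c.png",cv2.resize(b[90:240,130:330],None,fx=4,fy=4,interpolation=cv2.INTER_CUBIC)[:,:,::-1])
E
```

```text
t: 6.03
tcp_pos: [0.5618, -0.0669, 0.1971]
eef_rot: [[0.921, -0.39, 0.016], [-0.389, -0.921, -0.011], [0.019, 0.004, -1.0]]
ft_force: [0.3, -0.7, -1.6]
finger_gap: 0.0238
t 6.03 tcp [ 0.5618 -0.0669  0.1971] F [ 0.3 -0.7 -1.6] gap 0.0238
[[0.921, -0.39, 0.016], [-0.389, -0.921, -0.011], [0.019, 0.004, -1.0]]
wrist card_grip [([0.5616, -0.069, 0.1926], 0.57)]
wrist spigot_foot [([0.5634, -0.0567, 0.0217], 0.62)]
top card_grip []
top card_foot []
top spigot_foot [([0.5646, -0.0554, 0.0253], 0.88)]
scene card_grip [([0.5639, -0.0687, 0.1928], 0.59)]
scene card_foot [([0.56, -0.0744, 0.0936], 0.87)]
scene spigot_foot [([0.5652, -0.0596, 0.025], 0.77), ([0.5543, 0.2471, -0.0001], 0.74)]
```

View pics/s4c.png

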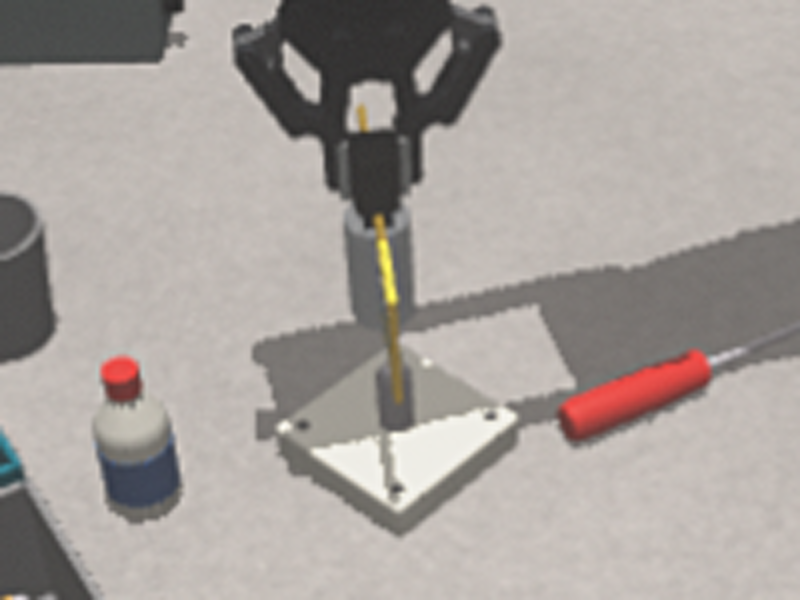

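The sleeve hangs upright over the fixture, a little off the spigot: sleeve axis at crop x≈380, spigot at x≈396. I'll check the offset by projecting both.

```bash
python3 - <<'E'
from h import *
f=lambda p:np.round((proj("scene",p)[0]-[130,90])*4,0)
s=monitor.get_state(); t=s["tcp_pos"]
print("tcp",f(t),"foot",f([t[0],t[1],t[2]-.0965]),"foot+x10",f([t[0]+.01,t[1],t[2]-.0965]),"foot+y10",f([t[0],t[1]+.01,t[2]-.0965]))
S=[.5655,-.0575]
for z in(.025,.067): print("spig",z,f(S+[z]),"x+10",f([S[0]+.01,S[1],z]),"y+10",f([S[0],S[1]+.01,z]))
# block corners & spigot in top picture
im=cv2.imread("pics/top0.png"); cv2.imwrite("pics/t0c.png",cv2.resize(im[165:225,250:315],None,fx=9,fy=9,interpolation=cv2.INTER_CUBIC))
g=lambda p:np.round((proj("top",p)[0]-[250,165])*9,0)
print("top spig",g(S+[.025]),g(S+[.067]),g([S[0]+.01,S[1],.067]))
E
```

```text
tcp [373. 159.] foot [383. 300.] foot+x10 [367. 307.] foot+y10 [392. 311.]
spig 0.025 [398. 416.] x+10 [383. 423.] y+10 [407. 426.]
spig 0.067 [394. 362.] x+10 [378. 369.] y+10 [403. 372.]
top spig [277. 273.] [286. 256.] [286. 218.]
```

View pics/t0c.png

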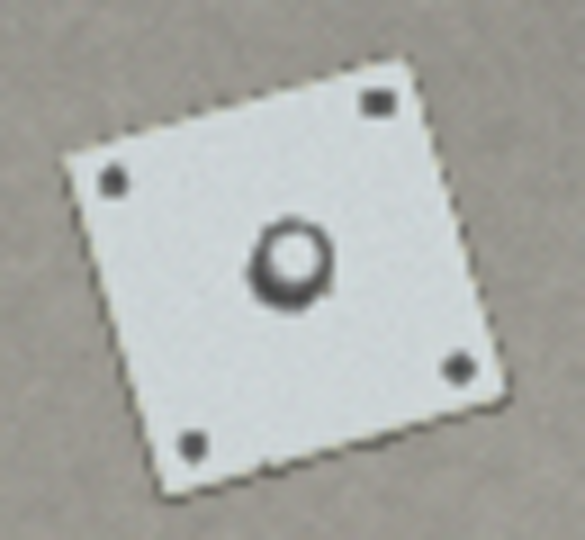

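```bash
python3 -m jog '[[15,0.08,0.22,-0.2,0,0,0],[15,0,0,-0.25,0,0,0],[15,0,0,-0.1,0,0,0],[15,0,0,0,0,0,0]]'
python3 - <<'E'
from h import *
s=st(); t=s["tcp_pos"]; pts("wrist",["card_grip","spigot_foot"]);b=save("scene","s5");pts("scene",["card_grip","card_foot","spigot_foot"])
cv2.imwrite("pics/s5c.png",cv2.resize(b[110:210,170:290],None,fx=6,fy=6,interpolation=cv2.INTER_CUBIC)[:,:,::-1])
f=lambda p:np.round((proj("scene",p)[0]-[170,110])*6,0)
print("foot",f([t[0],t[1],t[2]-.1]),"spig",f([.5655,-.059,.067]))
E
```

```text
t: 6.92
tcp_pos: [0.5659, -0.0622, 0.1728]
eef_rot: [[0.918, -0.395, 0.016], [-0.395, -0.919, -0.013], [0.02, 0.005, -1.0]]
ft_force: [-0.4, 0.4, -1.8]
finger_gap: 0.0233
t 6.92 tcp [ 0.5659 -0.0622  0.1728] F [-0.4  0.4 -1.8] gap 0.0233
[[0.918, -0.395, 0.016], [-0.395, -0.919, -0.013], [0.02, 0.005, -1.0]]
wrist card_grip [([0.5616, -0.069, 0.1926], 0.57)]
wrist spigot_foot [([0.5634, -0.0567, 0.0217], 0.62)]
scene card_grip [([0.5668, -0.0578, 0.1677], 0.91), ([0.5669, -0.0628, 0.0707], 0.21)]
scene card_foot [([0.566, -0.0646, 0.0727], 0.62)]
scene spigot_foot [([0.5678, -0.0575, 0.027], 0.65)]
foot [343. 405.] spig [349. 421.]
```

View pics/s5c.png

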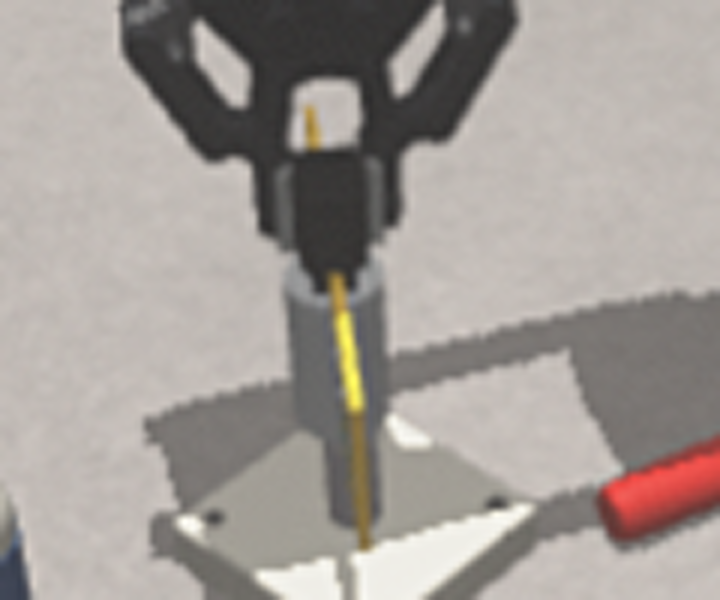

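The sleeve's bottom axis is at about x=341 and the spigot's at about x=352, roughly 4 mm apart along image right. I'll shift by about (-2, +4.5) mm and feel downwards.

```bash
python3 -m jog '[[15,-0.05,0.13,0,0,0,0],[15,0,0,-0.12,0,0,0],[15,0,0,-0.15,0,0,0],[15,0,0,0,0,0,0]]'
```

```text
t: 7.55
tcp_pos: [0.5656, -0.0573, 0.1648]
eef_rot: [[0.918, -0.396, 0.022], [-0.395, -0.918, -0.014], [0.026, 0.004, -1.0]]
ft_force: [-0.5, -0.4, -1.7]
finger_gap: 0.0233
```

```bash
python3 -m jog '[[15,-0.03,0,-0.15,0,0,0],[15,0,0,-0.2,0,0,0],[15,0,0,-0.2,0,0,0],[15,0,0,0,0,0,0]]'
```

```text
t: 7.88
tcp_pos: [0.5642, -0.0573, 0.1402]
eef_rot: [[0.918, -0.396, 0.022], [-0.395, -0.918, -0.014], [0.026, 0.004, -1.0]]
ft_force: [0.7, -0.3, -2.9]
finger_gap: 0.0234
```

```bash
python3 -m jog '[[15,0,0,-0.2,0,0,0],[15,0,0,-0.2,0,0,0],[15,0,0,-0.1,0,0,0],[15,0,0,-0.1,0,0,0]]'
```

```text
t: 8.22
tcp_pos: [0.5671, -0.0579, 0.1246]
eef_rot: [[0.918, -0.395, 0.026], [-0.395, -0.918, -0.015], [0.03, 0.004, -1.0]]
ft_force: [-15.2, 2.7, 31.6]
finger_gap: 0.0236
```

It met the block at about 32 N at the expected height. I'll relax, release and rise.

```bash
python3 -m jog '[[15,0,0,0.02,0,0,0],[40,0,0,0,0,0,0],[60,0,0,0,0,0,0],[70,0,0,0,0,0,0],[70,0,0,0,0,0,0],[85,0,0,0.3,0,0,0],[85,0,0,0.6,0,0,0],[85,0,0,0.7,0,0,0],[85,0,0,0.7,0,0,0],[85,-0.3,-0.2,0,0,0,0],[85,0,0,0,0,0,0]]'
python3 - <<'E'
from h import *
s=st(); im=save("wrist","w6"); pts("wrist",["card_grip","card_foot","spigot_foot"]);axis("wrist","card",.103)
b=save("scene","s6");pts("scene",["card_grip","card_foot","spigot_foot"])
v=np.hstack([cv2.resize(b[110:230,150:290],(466,400),interpolation=cv2.INTER_CUBIC),cv2.resize(im,None,fx=.65,fy=400/384)])
cv2.imwrite("pics/v6.png",v[:,:,::-1])
E
```

```text
t: 9.13
tcp_pos: [0.553, -0.0655, 0.2212]
eef_rot: [[0.918, -0.395, 0.021], [-0.395, -0.919, -0.014], [0.025, 0.005, -1.0]]
ft_force: [-0.2, -0.7, -1.4]
finger_gap: 0.0851
t 9.13 tcp [ 0.553  -0.0655  0.2212] F [-0.2 -0.7 -1.4] gap 0.0851
[[0.918, -0.395, 0.021], [-0.395, -0.919, -0.014], [0.025, 0.005, -1.0]]
wrist card_grip [([0.5662, -0.0596, 0.1216], 0.86), ([0.5674, -0.0597, 0.0265], 0.51)]
wrist card_foot [([0.5668, -0.0551, 0.0219], 0.56)]
wrist spigot_foot [([0.5636, -0.0552, 0.0251], 0.58)]
wrist card 0.65 3451 c [ 0.5682 -0.0535] dir [0.374 0.928] deg 68.1 sd [0.0071 0.0342]
scene card_grip [([0.5688, -0.0539, 0.1212], 0.85), ([0.5587, 0.2485, 0.0429], 0.55)]
scene card_foot [([0.566, -0.06, 0.021], 0.79)]
scene spigot_foot [([0.5682, -0.0566, 0.0265], 0.77)]
```

View pics/v6.png

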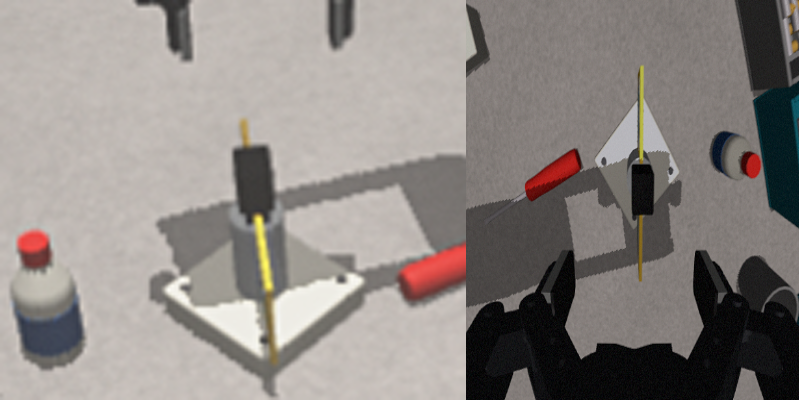

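The card is home and upright (block at (252,183) in the left panel), and the wings are square in the wrist view. Next I'll level the tool and travel to the clip.

```bash
python3 -m jog '[[85,0,0.5,0,0.8,1.2,0],[85,0,0.9,0,0,0,4.5],[85,0,0.95,0,0,0,4.5],[85,0,0.95,0,0,0,4.5],[85,0,0.95,0,0,0,4.5],[85,0,0.95,0,0,0,4.5],[85,0,0.95,0,0,0,4.5],[85,0,0.7,0,0,0,4.5],[85,0,0.4,0,0,0,4.5],[85,0,0,0,0,0,0]]'
python3 - <<'E'
from h import *
s=st(); im=save("wrist","w7"); pts("wrist",["clip_pivot","clip","jaw_a"])
hsv=cv2.cvtColor(im,cv2.COLOR_RGB2HSV); m=((hsv[...,0]<8)|(hsv[...,0]>172))&(hsv[...,1]>170)&(hsv[...,2]>130)
n,l,stt,c=cv2.connectedComponentsWithStats(m.astype(np.uint8))
for i in range(1,n):
    if stt[i,4]>80:
        R=cv2.minAreaRect(np.argwhere(l==i)[:,::-1].astype(np.float32)); print(stt[i],c[i].round(1),R, ray("wrist",c[i],.084).round(4))
E
```

```text
t: 10.47
tcp_pos: [0.5507, 0.2371, 0.2159]
eef_rot: [[0.969, 0.245, -0.004], [0.245, -0.969, -0.001], [-0.005, 0.0, -1.0]]
ft_force: [0.2, -0.0, 0.6]
finger_gap: 0.0857
t 10.47 tcp [0.5507 0.2371 0.2159] F [ 0.2 -0.   0.6] gap 0.0857
[[0.969, 0.245, -0.004], [0.245, -0.969, -0.001], [-0.005, 0.0, -1.0]]
wrist clip_pivot [([0.5487, 0.2514, 0.0387], 0.98)]
wrist clip [([0.5493, 0.251, 0.0002], 0.65)]
wrist jaw_a [([0.5515, 0.2521, 0.0018], 0.95), ([0.5551, 0.2502, -0.0002], 0.59)]
[238 152  13  15 166] [244.3 158.4] ((244.0, 159.0), (14.0, 12.0), 90.0) [0.5329 0.2536 0.084 ]
[281 153  14  14 163] [287.4 158.9] ((287.5, 159.5), (13.0, 13.0), 90.0) [0.5679 0.2617 0.084 ]
```

View pics/w7.png

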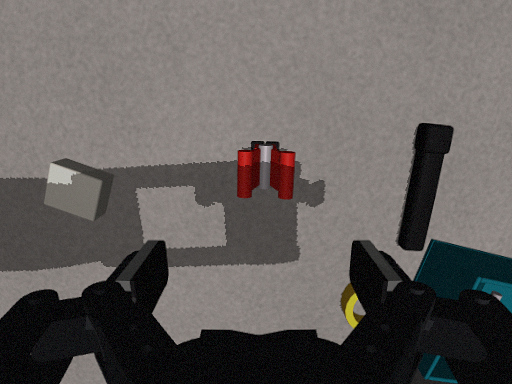

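The bars are at x≈245 and 287, rows 150–198, centre (266,174), and parallel to the pads. I'll shift by (+3, +8) mm and descend to TCP z≈0.076.

```bash
python3 -m jog '[[85,0.08,0.22,-0.4,0,0,0],[85,0,0,-0.6,0,0,0],[85,0,0,-0.6,0,0,0],[85,0,0,-0.6,0,0,0],[85,0,0,-0.5,0,0,0],[85,0,0,-0.2,0,0,0],[85,0,0,0,0,0,0]]' 30
python3 - <<'E'
from h import *
s=st(); im=save("wrist","w8"); pts("wrist",["clip_pivot","clip"]);b=save("scene","s8");pts("scene",["clip_pivot"])
v=np.hstack([cv2.resize(b[210:330,250:390],(466,400),interpolation=cv2.INTER_CUBIC),cv2.resize(im,None,fx=.65,fy=400/384)])
cv2.imwrite("pics/v8.png",v[:,:,::-1])
E
```

```text
t: 11.25
tcp_pos: [0.5589, 0.2308, 0.0993]
eef_rot: [[0.977, 0.215, 0.003], [0.215, -0.977, -0.003], [0.002, 0.004, -1.0]]
ft_force: [-0.1, -0.2, -0.9]
finger_gap: 0.0851
t 11.25 tcp [0.5589 0.2308 0.0993] F [-0.1 -0.2 -0.9] gap 0.0851
[[0.977, 0.215, 0.003], [0.215, -0.977, -0.003], [0.002, 0.004, -1.0]]
wrist clip_pivot [([0.5483, 0.2507, 0.0399], 0.67)]
wrist clip [([0.5517, 0.2513, 0.0018], 0.74), ([0.7311, 0.2545, 0.0013], 0.22)]
scene clip_pivot [([0.5552, 0.2459, 0.0436], 0.65), ([0.5696, -0.058, 0.0251], 0.51)]
```

View pics/v8.png

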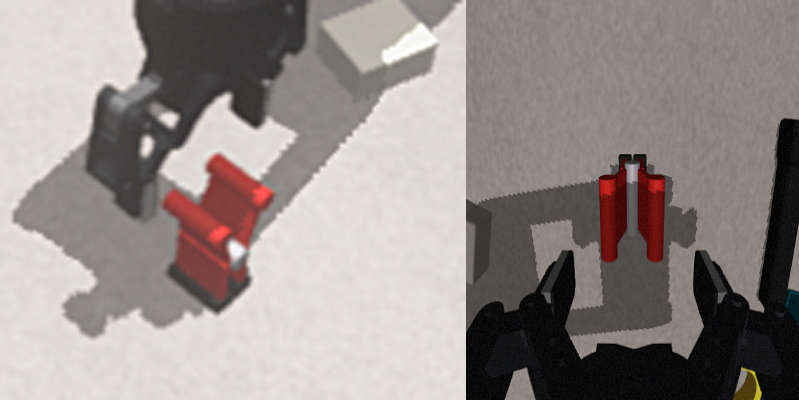

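Both bars are centred between the fingers (x≈632 against a finger midpoint of about 635), but the tool is short of the clip in y. I'll compute how far.

```bash
python3 - <<'E'
from h import *
a,b=ray("wrist",(255.4,171),.084),ray("wrist",(255.4,250),.084); print(a,b,np.linalg.norm(a-b),(a+b)/2,(a+b)/2-monitor.get_state()["tcp_pos"])
E
```

```text
[0.55127127 0.26938088 0.084     ] [0.56009173 0.22901604 0.084     ] 0.04131731474033815 [0.5556815  0.24919846 0.084     ] [-0.00558966  0.01646141 -0.01938935]
```

```bash
python3 -m jog '[[85,-0.05,0.25,0,0,0,0],[85,-0.04,0.18,-0.1,0,0,0],[85,0,0.03,-0.25,0,0,0],[85,0,0,-0.2,0,0,0],[85,0,0,0,0,0,0]]'
```

```text
t: 11.92
tcp_pos: [0.5601, 0.2552, 0.0847]
eef_rot: [[0.976, 0.218, 0.018], [0.218, -0.976, 0.002], [0.018, 0.002, -1.0]]
ft_force: [-0.3, -0.7, -0.4]
finger_gap: 0.0849
```

```bash
python3 -m jog '[[85,-0.1,-0.17,-0.12,0,1,0],[85,0,0,-0.08,0,0,0],[85,0,0,0,0,0,0]]'
```

```text
t: 12.17
tcp_pos: [0.5546, 0.2479, 0.0744]
eef_rot: [[0.976, 0.219, -0.004], [0.219, -0.976, 0.001], [-0.003, -0.001, -1.0]]
ft_force: [-0.2, -0.8, -0.9]
finger_gap: 0.0853
```

```bash
python3 -m jog '[[50,0,0,0,0,0,0],[45,0,0,0,0,0,0],[40,0,0,0,0,0,0],[36,0,0,0,0,0,0],[32,0,0,0,0,0,0],[28,0,0,0,0,0,0],[22,0,0,0,0,0,0],[22,0,0,0,0,0,0],[22,0,0,0,0,0,0],[22,0,0,0,0,0,0]]' 35
python3 - <<'E'
from h import *
s=st(); im=save("wrist","w9"); b=save("scene","s9");pts("scene",["clip_pivot","jaw_a"])
v=np.hstack([cv2.resize(b[210:330,250:390],(466,400),interpolation=cv2.INTER_CUBIC),cv2.resize(im,None,fx=.65,fy=400/384)])
cv2.imwrite("pics/v9.png",v[:,:,::-1])
E
```

```text
t: 13.0
tcp_pos: [0.5578, 0.2476, 0.0781]
eef_rot: [[0.976, 0.217, 0.003], [0.217, -0.976, 0.002], [0.003, -0.002, -1.0]]
ft_force: [0.1, 0.3, 2.1]
finger_gap: 0.0263
t 13.0 tcp [0.5578 0.2476 0.0781] F [0.1 0.3 2.1] gap 0.0263
[[0.976, 0.217, 0.003], [0.217, -0.976, 0.002], [0.003, -0.002, -1.0]]
scene clip_pivot [([0.5539, 0.2457, 0.0414], 0.67)]
scene jaw_a [([0.5357, 0.2425, 0.0054], 0.87), ([0.5584, 0.2495, 0.0009], 0.71)]
```

The gap is 26 mm, so the clip is fully open. I'll lift, turn and carry it towards the card's +y wing.

```bash
python3 -m jog '[[22,0,0,0.3,0,0,0],[22,0,0,0.6,0,0,0],[22,0,0,0.8,0,0,0],[22,0,0,0.8,0,0,0],[22,0,0,0.8,0,0,0],[22,0,0,0.6,0,0,-5],[22,0.05,-0.3,0.3,0,0,-6],[22,0.1,-0.6,0,0,0,-6],[22,0.1,-0.7,0,0,0,-6],[22,0.1,-0.6,0,0,0,-6],[22,0.1,-0.3,0,0,0,-6],[22,0,0,0,0,0,0]]'
python3 - <<'E'
from h import *
s=st(); im=save("wrist","w10"); b=save("scene","s10");pts("scene",["clip_pivot","jaw_a","card_grip"]); pts("wrist",["card_grip","card_foot"])
v=np.hstack([cv2.resize(b[90:290,180:410],(460,400),interpolation=cv2.INTER_CUBIC),cv2.resize(im,None,fx=.65,fy=400/384)])
cv2.imwrite("pics/v10.png",v[:,:,::-1])
E
```

```text
t: 14.2
tcp_pos: [0.5699, 0.1439, 0.2611]
eef_rot: [[0.915, -0.404, 0.003], [-0.404, -0.915, 0.007], [-0.0, -0.007, -1.0]]
ft_force: [-0.1, -0.1, -0.3]
finger_gap: 0.0263
t 14.2 tcp [0.5699 0.1439 0.2611] F [-0.1 -0.1 -0.3] gap 0.0263
[[0.915, -0.404, 0.003], [-0.404, -0.915, 0.007], [-0.0, -0.007, -1.0]]
scene clip_pivot [([0.5677, 0.1457, 0.2245], 0.74)]
scene jaw_a [([0.5715, 0.144, 0.1806], 0.66), ([0.5494, 0.16, 0.1867], 0.63)]
scene card_grip [([0.5676, -0.0545, 0.1192], 0.8)]
wrist card_grip [([0.3618, 0.1665, -0.0005], 0.28)]
wrist card_foot []
```

View pics/v10.png

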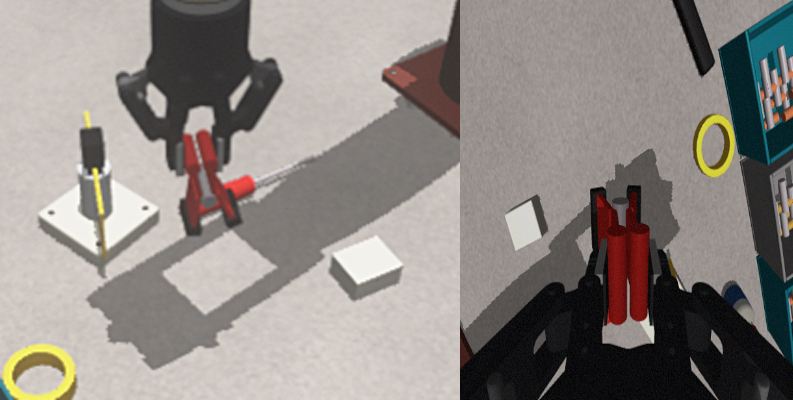

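The clip is held open and hanging down, but its jaws look swung to one side. Mid-jaw is at x≈616 against mid-bars at x≈628 in the wrist panel, and the network puts them about 12 mm towards -tool x. I'll measure that properly.

```bash
cat >> h.py <<'E'
def clipm(cams=("wrist","scene","top")):
    for c in cams:
        s=monitor.get_state(); vision.snapshot(c); T=np.array(s["eef_rot"]); t=np.array(s["tcp_pos"])
        for n in ("jaw_a","jaw_b","clip_pivot","clip"):
            print(c,n,[(np.round(1e3*T.T@(np.array(d["point"])-t),1).tolist(),round(d["conf"],2)) for d in finder.spot_point(c,n)[:2]])
E
python3 - <<'E'
from h import *
clipm()
im=cv2.imread("pics/w10.png"); T=monitor.get_state(); R=np.array(T["eef_rot"]); t=np.array(T["tcp_pos"])
# predicted px of pin ends / jaw inner corners for tilt th about tool y
for th in (0,-5,-10):
    q=np.radians(th); P=[]
    for x,z in ((-12.5,75),(12.5,75),(0,37)):
        for y in (-20,20):
            X=np.array([x*np.cos(q)+z*np.sin(q),y,-x*np.sin(q)+z*np.cos(q)-2])/1e3; P.append(t+R@X)
    print(th,np.round(proj("wrist",np.array(P))).astype(int).tolist())
cv2.imwrite("pics/w10c.png",cv2.resize(im[160:330,180:340],None,fx=3.5,fy=3.5,interpolation=cv2.INTER_CUBIC))
E
```

```text
wrist jaw_a [([1.6, -1.8, 79.1], 0.86), ([-24.0, -6.2, 70.0], 0.59)]
wrist jaw_b [([1.6, -1.8, 79.1], 0.86), ([-24.0, -6.2, 70.0], 0.59)]
wrist clip_pivot [([-6.7, -4.7, 38.5], 0.93)]
wrist clip [([-28.1, -3.8, 73.7], 0.67), ([230.1, 177.5, 254.5], 0.63)]
scene jaw_a [([-0.5, -2.6, 78.9], 0.92), ([-23.6, -3.2, 72.1], 0.85)]
scene jaw_b [([-0.5, -2.6, 78.9], 0.92), ([-23.6, -3.2, 72.1], 0.85)]
scene clip_pivot [([-5.3, 1.5, 36.4], 0.64)]
scene clip [([-19.5, -2.7, 76.3], 0.68)]
top jaw_a []
top jaw_b []
top clip_pivot []
top clip []
0 [[240, 180], [241, 237], [279, 180], [278, 236], [260, 197], [260, 263]]
-5 [[230, 181], [232, 237], [268, 180], [268, 236], [254, 197], [254, 264]]
-10 [[220, 182], [222, 238], [258, 180], [258, 236], [248, 197], [248, 264]]
```

I've used all the picture views, so I go on by numbers. Both cameras and the silhouette projection agree that the clip is tilted about 10° about tool y, so I'll tilt the tool by +10° and approach the wing.

```bash
python3 -m jog '[[22,0,-0.3,0,-1.4,-3.1,0],[22,0.1,-0.6,-0.2,-1.3,-3.1,0],[22,0.1,-0.8,-0.2,-1.3,-3,0],[22,0.1,-0.8,-0.2,0,0,0],[22,0.05,-0.8,-0.2,0,0,0],[22,0,-0.4,-0.2,0,0,0],[22,0,0,0,0,0,0]]'
python3 - <<'E'
from h import *
cat=lambda:None
s=st(); t=np.array(s["tcp_pos"])
for c in ("scene","wrist","top"):
    vision.snapshot(c)
    for n in ("jaw_a","clip_pivot","card_grip","card_foot","spigot_foot"):
        print(c,n,[(np.round(1e3*np.array(d["point"]),1).tolist(),round(d["conf"],2)) for d in finder.spot_point(c,n)[:2]])
E
```

```text
t: 15.88
tcp_pos: [0.5838, -0.0053, 0.22]
eef_rot: [[0.904, -0.392, 0.172], [-0.386, -0.92, -0.064], [0.183, -0.009, -0.983]]
ft_force: [-0.0, -0.3, -1.4]
finger_gap: 0.0262
t 15.88 tcp [ 0.5838 -0.0053  0.22  ] F [-0.  -0.3 -1.4] gap 0.0262
[[0.904, -0.392, 0.172], [-0.386, -0.92, -0.064], [0.183, -0.009, -0.983]]
scene jaw_a [([600.4, -11.4, 141.4], 0.78), ([574.1, 0.8, 143.5], 0.73)]
scene clip_pivot [([587.6, -3.5, 185.2], 0.61)]
scene card_grip [([572.0, -52.7, 123.5], 0.98)]
scene card_foot [([563.1, -61.0, 21.1], 0.82), ([729.8, 106.6, -1.5], 0.56)]
scene spigot_foot [([568.4, -59.7, 21.0], 0.71), ([568.3, -59.9, 21.3], 0.6)]
wrist jaw_a [([600.3, -6.3, 145.5], 0.82), ([574.9, 6.4, 149.2], 0.59)]
wrist clip_pivot [([583.4, 1.3, 183.5], 0.82), ([572.9, 8.2, 145.0], 0.75)]
wrist card_grip [([576.6, 7.8, 146.7], 0.55)]
wrist card_foot []
wrist spigot_foot []
top jaw_a []
top clip_pivot []
top card_grip [([565.1, -62.2, 117.8], 0.66), ([385.1, -10.9, -0.2], 0.37)]
top card_foot [([565.8, -53.2, 28.1], 0.44)]
top spigot_foot [([567.8, -54.0, 26.3], 0.59)]
```

The clip now hangs square: its jaws are level to within about 2 mm and their midpoint is near (587,-3). Before lowering I'll fit the front wing's model to the yellow pixels in the unobstructed scene picture, to get the card plane in the same camera.

```bash
cat > fit.py <<'E'
from h import *
from scipy.optimize import minimize
def fit(fn,cam="scene"):
    im=cv2.imread(fn); h=cv2.cvtColor(im,cv2.COLOR_BGR2HSV); m=(h[...,0]>17)&(h[...,0]<33)&(h[...,1]>130)
    c=proj(cam,[.59,.0,.07])[0].astype(int); k=np.zeros_like(m); k[c[1]-60:c[1]+45,c[0]-35:c[0]+35]=1; m&=k
    n,l,s,_=cv2.connectedComponentsWithStats(m.astype(np.uint8)); i=1+s[1:,4].argmax(); m=l==i; S=8; ci=vision.camera_info(cam)
    M=cv2.resize(m[c[1]-60:c[1]+45,c[0]-35:c[0]+35].astype(np.float32),None,fx=S,fy=S,interpolation=cv2.INTER_LINEAR)
    def poly(p):
        a=np.radians(p[2]); y=np.array([np.cos(a),np.sin(a),0]); x=np.array([y[1],-y[0],0]); o=np.array([p[0]/1e3,p[1]/1e3,.025])
        P=np.array([o+x*e+y*w+[0,0,z] for e in(-.002,.002) for w in(.018,.085) for z in(.01,.078)])
        return (proj(cam,P,ci)-[c[0]-35,c[1]-60]+.5)*S
    def cost(p):
        H=cv2.convexHull(poly(p).astype(np.float32)); R=np.zeros(M.shape,np.float32); cv2.fillConvexPoly(R,(H*16).round().astype(np.int32),1.0,shift=4); R=cv2.blur(R,(S,S))
        return np.abs(R-M).sum()/M.sum()
    b=min((minimize(cost,[567+a,-58,67.5+d],method="Nelder-Mead",options=dict(initial_simplex=[[567+a,-58,67.5+d],[570+a,-58,67.5+d],[567+a,-55,67.5+d],[567+a,-58,70.5+d]])) for a in(-2,2) for d in(-2,2)),key=lambda q:q.fun)
    print(fn,s[i].tolist(),b.x.round(1),round(b.fun,3)); return b.x
for f in("pics/s6.png","pics/s10.png"):
    p=fit(f); a=np.radians(p[2]); y=np.array([np.cos(a),np.sin(a)]); x=np.array([y[1],-y[0]])
    for j in ([587.2,-5.3],[587.6,0]): d=np.array(j)-p[:2]; print("jaw mid: normal",round(d@x,1),"along",round(d@y,1))
E
python3 fit.py
```

```text
pics/s6.png [226, 174, 6, 25, 51] [ 539.4 -112.4   63.8] 1.143
jaw mid: normal -4.4 along 117.2
jaw mid: normal -6.4 along 122.1
pics/s10.png [226, 174, 6, 24, 51] [ 539.2 -113.3   63.9] 1.176
jaw mid: normal -4.4 along 118.1
jaw mid: normal -6.4 along 123.0
```

The bright strip is just the sunlit top edge (the faces are shaded), so I'll back-project it to the z = 0.103 plane.

```bash
cat > fit.py <<'E'
from h import *
def edge(fn):
    im=cv2.imread(fn); h=cv2.cvtColor(im,cv2.COLOR_BGR2HSV); m=(h[...,0]>17)&(h[...,0]<33)&(h[...,1]>130)
    W=[]
    for v in range(174,200):
        u=np.nonzero(m[v,215:245])[0]+215
        if len(u): W.append(ray("scene",(np.average(u,weights=h[v,u,2].astype(float)),v),.103)[:2])
    W=np.array(W)*1e3; k=slice(2,-3); c=W[k].mean(0); d=np.linalg.svd(W[k]-c)[2][0]; d*=np.sign(d[1]); n=np.array([d[1],-d[0]])
    print(fn,W[0].round(1),W[-1].round(1),"dir",np.degrees(np.arctan2(d[1],d[0])).round(1),"axis offset (567,-58) from line",round((np.array([567,-58])-c)@n,1),
      "jaw mid scene/wrist",round((np.array([587.2,-5.3])-c)@n,1),round((np.array([587.6,0])-c)@n,1))
for f in("pics/s6.png","pics/s10.png"): edge(f)
E
python3 fit.py
```

```text
pics/s6.png [575.6 -42. ] [606.   25.2] dir 66.5 axis offset (567,-58) from line -1.7 jaw mid scene/wrist -4.2 -6.0
pics/s10.png [575.6 -42. ] [604.6  22.7] dir 66.7 axis offset (567,-58) from line -2.0 jaw mid scene/wrist -4.3 -6.0
```

The card plane and tool yaw agree (66.6° and 66.9°). The jaw midpoint is 2–4 mm off the plane to the -x side, so I'll shift by about (+1, -6) mm and lower part way.

```bash
python3 -m jog '[[22,0.03,-0.15,0,0,0,0],[22,0,0,-0.3,0,0,0],[22,0,0,-0.3,0,0,0],[22,0,0,-0.2,0,0,0],[22,0,0,0,0,0,0],[22,0,0,0,0,0,0]]'
cat > chk.py <<'E'
from h import *
s=st(); n=np.array([.918,-.397]); y=np.array([.397,.918])
for c in ("scene","wrist"):
    vision.snapshot(c)
    o=finder.spot_point(c,"jaw_a")[:2]+finder.spot_point(c,"clip_pivot")[:1]
    for d in o:
        p=1e3*np.array(d["point"]); q=p[:2]-[567,-58]; print(c,p.round(1),"n",round(q@n-1.5,1),"along",round(q@y,1),"below edge",round(103-p[2],1),round(d["conf"],2))
E
python3 chk.py
```

```text
t: 17.28
tcp_pos: [0.5855, -0.0095, 0.1852]
eef_rot: [[0.905, -0.389, 0.173], [-0.385, -0.921, -0.063], [0.184, -0.01, -0.983]]
ft_force: [1.0, 0.1, -0.6]
finger_gap: 0.0259
t 17.28 tcp [ 0.5855 -0.0095  0.1852] F [ 1.   0.1 -0.6] gap 0.0259
[[0.905, -0.389, 0.173], [-0.385, -0.921, -0.063], [0.184, -0.01, -0.983]]
scene [5.790e+02 1.000e-01 1.099e+02] n -13.5 along 58.1 below edge -6.9 0.82
scene [599.3 -16.3 109.5] n 11.6 along 51.1 below edge -6.5 0.68
scene [587.9  -9.  147.2] n -1.8 along 53.3 below edge -44.2 0.97
wrist [577.7  -1.2 108.5] n -14.2 along 56.4 below edge -5.5 0.89
wrist [602.1 -12.4 110. ] n 12.6 along 55.8 below edge -7.0 0.81
wrist [582.8  -4.4 146.1] n -8.3 along 55.5 below edge -43.1 0.93
```

The jaws are centred on the card plane to about 1 mm (-13.8 / +12.1), with tips about 6.5 mm above the edge. I'll lower about 21 mm.

```bash
python3 -m jog '[[22,0.02,-0.01,-0.15,0,0,0],[22,0,0,-0.15,0,0,0],[22,0,0,-0.15,0,0,0],[22,0,0,-0.08,0,0,0],[22,0,0,0,0,0,0],[22,0,0,0,0,0,0]]'
python3 chk.py
```

```text
t: 18.08
tcp_pos: [0.5879, -0.0098, 0.1646]
eef_rot: [[0.904, -0.389, 0.178], [-0.384, -0.921, -0.063], [0.188, -0.011, -0.982]]
ft_force: [-0.8, 0.2, -0.5]
finger_gap: 0.0264
t 18.08 tcp [ 0.5879 -0.0098  0.1646] F [-0.8  0.2 -0.5] gap 0.0264
[[0.904, -0.389, 0.178], [-0.384, -0.921, -0.063], [0.188, -0.011, -0.982]]
scene [604.7 -16.4  86.6] n 16.6 along 53.2 below edge 16.4 0.84
scene [581.4  -2.1  93.1] n -10.5 along 57.0 below edge 9.9 0.81
scene [591.5  -9.2 130.5] n 1.6 along 54.5 below edge -27.5 0.65
wrist [579.2  -1.9  90.6] n -12.6 along 56.3 below edge 12.4 0.93
wrist [605.6 -14.4  89.4] n 16.6 along 55.3 below edge 13.6 0.91
wrist [588.3  -7.3 127.4] n -2.1 along 55.0 below edge -24.4 0.71
```

```bash
python3 -m jog '[[22,-0.05,0.01,-0.1,0,0,0],[22,0,0,-0.02,0,0,0],[22,0,0,0,0,0,0],[22,0,0,0,0,0,0],[22,0,0,0,0,0,0],[22,0,0,0,0,0,0]]'
python3 chk.py; python3 - <<'E'
from h import *
vision.snapshot("scene"); pts("scene",["card_grip","card_foot","glue","tape","cup","grip_part","spacer","driver"])
E
```

```text
t: 18.88
tcp_pos: [0.5864, -0.0095, 0.1609]
eef_rot: [[0.903, -0.389, 0.18], [-0.384, -0.921, -0.063], [0.191, -0.012, -0.982]]
ft_force: [0.6, -0.1, -0.4]
finger_gap: 0.0266
t 18.88 tcp [ 0.5864 -0.0095  0.1609] F [ 0.6 -0.1 -0.4] gap 0.0266
[[0.903, -0.389, 0.18], [-0.384, -0.921, -0.063], [0.191, -0.012, -0.982]]
scene [603.7 -13.1  83.9] n 14.4 along 55.8 below edge 19.1 0.63
scene [578.7  -3.9  83.4] n -12.2 along 54.3 below edge 19.6 0.58
scene [590.9 -11.  124.2] n 1.8 along 52.6 below edge -21.2 0.56
wrist [576.9   1.1  84. ] n -15.9 along 58.2 below edge 19.0 0.85
wrist [601.2 -12.4  83. ] n 11.8 along 55.4 below edge 20.0 0.64
scene card_grip [([0.5683, -0.0541, 0.1204], 0.77)]
scene card_foot [([0.5661, -0.0584, 0.0232], 0.54), ([0.5797, -0.0029, 0.0804], 0.23)]
scene glue [([0.7019, -0.1026, -0.0003], 0.82)]
scene tape [([0.7272, 0.1108, -0.001], 0.98)]
scene cup [([0.7219, -0.2806, 0.0003], 0.88)]
scene grip_part []
scene spacer [([0.3587, 0.1694, 0.0023], 0.9)]
scene driver [([0.3864, -0.0108, -0.0027], 0.97)]
```

Everything checks out: jaws about ±13 mm either side, 15–19 mm below the edge, no contact force, card home, bystanders in place. Handing in.

```bash
python3 -c "
from rig import r; r.hand_in()
from h import st; st()"
```

```text
the job is handed in; nothing more can be done
the job is handed in; nothing more can be done
```

The job is handed in at about 19 s of the 58 s: the card is on the spigot and let go, and the clip is held open over the card's +y wing. The hand-in gives no verdict, so what follows rests on my own last checks.

**What I did**
- **Card:** I gripped the block across its 24 mm faces and lowered the sleeve until it met the fixture block with about 32 N. Then I let go.
- **Clip:** I squeezed it to its stop at 35 N grip. It had swung about 10° in the fingers, so I tilted the tool 10° to bring the jaws level before lowering it.

**Last checks**
- **Jaw tips:** by the networks they are 12–16 mm either side of the card plane, about 19 mm below the top edge and 54–58 mm from the axis.
- **Contact:** the wrist force was under 1 N, so there was no sign of the clip touching the card. The finger gap was 26.6 mm, which means the clip is fully open.
- **Card seating:** its foot read z ≈ 0.023 m against the block top at 0.025 m, within network error. Its position read within 1–2 mm of the spigot.
- **Bystanders:** tape, glue, cup, spacer and driver read within about 5 mm of where they started.

**What failed or disagreed**
- The last scene picture did not detect the black bar (grip_part), so its final position is unchecked. The arm did not go near it.
- The two cameras differed by 3–4 mm on the clip's sideways position, which is inside the clearance.
- My first fit of the card's outline failed because of shading. I replaced it with one using the card's top edge.
- All 12 picture views were used before the final lowering, so those last steps were checked by numbers only.

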